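# Fix the oilstone box in the ratchet stone holder

### The arm

A 7-joint arm with a two-finger parallel gripper is mounted at the origin on a cart in front of the work surface, level with it; the furniture and walls round the work are solid. World frame = base frame: x ahead of the robot, y to its left, z up, the work surface at z = 0. Lengths are in m, angles in rad, forces in N, time in s.
With the tool pointing down it reaches from about 0.4 to 0.85 m from the base axis. Payload 4.5 kg.
Tool frame: the origin (TCP) lies at the very end of the fingers, on their centre line; the grasp point (between the pads) lies 19 mm behind it; z points along the fingers, y is the line along which they close (so a half turn about z gives the same grasp; the last joint's range is limited). The gripper opens to 88 mm and grips with 3 to 60 N. Pads are 18 mm wide; open, the fingers measure 123 mm over their backs; the gripper's body (75 mm by 187 mm) begins 45 mm behind the grasp point.
Start: joints at [-1.144, 0.689, -0.195, 1.565, 0.157, 0.902, -0.215], TCP at [0.239, 0.577, 0.239] pointing down, gripper open.
Joint ranges: [-3.01, 3.01], [-0.46, 2.08], [-1.47, 1.51], [0.13, 2.56], [-1, 4.14], [0.04, 2.09], [-2.66, 2.66]. Speed limits (rad/s): [2.57, 2.57, 3.14, 3.14, 3.14, 3.14, 3.14].

### API

Orientations are given as a unit quaternion [x, y, z, w].
In Python, from plant import r, eyes, nets gives the robot as it stands.
- The arm moves only by the shell command python3 -m pendant 'ROWS' [FORCE]. ROWS is JSON, a list of rows, each an object of numbers: "claw": the opening, from 0 (shut) to 1 (fully open); "dx", "dy", "dz": the shift along the world's x, y, z in mm; "twist": the turn about the world's z in rad. In form: [{"claw": .., "dx": .., "dy": .., "dz": .., "twist": ..}, ...]. A call has 1 to 8 rows; each row is the pose to reach, as a shift and turn from the pose commanded when the call began; what a row does not reach only later rows make up. A row lasts 1/10 s, in which the tool goes at most 50 mm and 8.59 degrees, less where a joint would pass 70% of its speed; a pose out of reach is approached as far as the arm can. A call with a gripper value outside its range is refused whole. The fingers move at their own pace and stop on an object; FORCE is the grip in N (left out, the last holds). Time passes only in rows, so rows that repeat a pose let the fingers close. It gives the time, the measured TCP pose, the force, the opening and the grip force at its end, in the units of the state.
- r.get_state(): the state, without advancing time (a new reading comes with each control period).
- eyes.snapshot(name): name is "side" or "top"; returns (picture, depth): 400x640x3 uint8, blue, green, red; 400x640 float32, m along the optical axis (not along the pixel's ray), 0 where there is no reading.
- eyes.camera_info(name): a dict with "K" (3x3 intrinsics, pixels), "world_to_cam" (4x4, takes a point from world to camera coordinates). Camera axes: x right, y down, z forward; pixel columns grow to the right and rows downward; lengths in m; the calibration is good to about 2 mm. A picture is of the moment at which its call begins. camera_info takes no time and is no camera call.
- r.finish_job(): hands the job in; it is judged then, once.
Trained networks look in the newest picture that a camera, given by its name, has taken for a name from the list of things; names that differ only in an ending like _2 or _b are one class to them, and where a whole thing is asked for, a point or a joint stands for the part that bears it (a point fixed in the world has none). Each returns a list of dicts, best first, with "confidence" (0 to 1); they miss things now and then, are a little off and sometimes report something else, mostly with a low value. They report only what shows in the picture. A call takes as long as a camera call. They do not tell look-alikes from the thing itself.
- nets.spot_in(camera, query): "box" ([left, top, width, height] as shares, 0 to 1, of the picture: columns of its width, rows of its height, round what is visible of it).
- nets.place_of(camera, query): "position" ([column, row] as shares, 0 to 1, of the picture: columns of its width, rows of its height: a listed point, or the origin of a listed thing).
The state is a dict: "clock": time; "q": joint angles; "qd": joint speeds; "joint_torque": joint torques, N m; "tool_pos": TCP position; "eef_rot": TCP orientation; "contact_force": force on the tool from outside, world axes, zero at the start; "moment": the same for the moment, N m; "opening": opening from 0.0 (shut) to 1.0 (fully open); "finger_force": force on a finger pad.
Only numpy, scipy, OpenCV 4.12 (cv2) and the standard library are available. Lean on these libraries where they do the work, as an engineer would, in place of code of your own. Each camera call takes 0.05 s, during which the arm holds its last target. There are 200 camera calls.

### The job

Fix the black oilstone box in the ratchet stone holder: flip the holder's pawl off its toothed wheel, turn the orange knob back until the box will fit, and lay the box flat, lengthwise and in line, between the wooden fence and the red sprung pad. Flip the pawl back onto the wheel while the box is still loose, then turn the knob clockwise one click at a time until the box is against the fence and the pad is pushed back 3 to 7 mm (never 8 mm or more), and leave it held there by the pawl. Leave the glass jar and the cork block where they stand.

Things in the scene. Friction and masses are not known exactly. Their poses are not given: they have to be found in the camera images.
- bed (a point): Stone holder, fixed on the bench: plywood board 110 x 310 mm, 10 mm thick. This point is on the board's top (10 mm above the bench) at the middle of the place for the box. Holder axes: y along it from fence to knob, x across towards the pawl, z up. The fence's inner face is at y = -61 mm, 90 mm wide, its top 20 mm above the board. The knob's axis is at x = 0, y = +159 mm.
- knob_grip (a point): Middle of the orange wing knob above the ratchet wheel: an upright bar 52 mm long (its x axis), 18 mm thick (y), 40 mm high, top 96 mm above the bench; this point is on the upright knob axis, 80 mm above the bench. The wheel under it is 104 mm across, tooth tips 43 mm above the bench. The freed pawl's end stands 60 mm from the axis, 97 mm high: keep the fingers inside it. Let go and take the bar again for a long turn.
- knob (a joint): Turn of the knob in rad, clockwise from above positive, 0 to 3.6; starts at 2.2 to 2.9, gap too small for the box. Clockwise closes the jaw. Friction 0.03 N m. With the pawl on the wheel it turns clockwise only; the pawl drops behind a tooth (a click) at 0.495, 1.02, 1.54, 2.07, 2.59 and 3.11. Let go under load between clicks it goes back to the last one.
- pawl_ball (a point): Centre of the red ball, 18 mm across, on the pawl's tab. Pawl on the wheel: ball 83 mm from the knob axis (towards holder +x), 87 mm above the bench. Pawl free: 123 mm and 76 mm. Push the ball sideways with shut fingers, away from the knob to free the pawl, towards it to put it back; it is light (0.1 kg), and past its balance point (ball 112 mm from the axis) it falls over by itself to that side and stays.
- pawl (a joint): Tip of the pawl in rad about a level pin along the holder's y, 94 mm from the knob axis and 47 mm above the bench: about 0.04 fully down behind a tooth, up to 0.14 while it rides on a tooth, about 0.7 the balance point, 1.05 fully tipped off the wheel (free).
- pad (a joint): How far the red sprung pad is pushed back into the jaw, in m: 0 free, 0.012 bottomed. Spring 2000 N/m. Two yellow pins show between pad and jaw, less of them the farther it is pushed.
- stone_mid (a point): Oilstone box: a closed black wooden box 56 (x) x 122 (y) x 37 (z) mm, about 0.25 kg, loose, lying flat on the bench to the right of the holder. This point is its centre, 18.5 mm above its underside. Its lid does not come off.
- peg_jar: Glass jar with a wooden lid, 62 mm across, 79 mm high, loose, behind the holder. Origin under its centre. To be left alone.
- cork_block: Cork block 65 x 105 x 33 mm, loose, behind the holder. Origin under its centre. To be left alone.
- pad_face (a point): Centre of the face of the red sprung pad (60 mm wide, 18 mm high, foot 1 mm above the board) on the front of the jaw, facing the fence. With the knob at 0 the face is at y = +73 mm from the bed point; the jaw moves 8 mm towards the fence for each rad of the knob, so the free gap for the box is 134 mm - 8 mm x knob.
Things that resemble listed ones, but are neither listed nor needed, are in the scene too. What is shaped like the part that bears stone_mid but blue or purple is not meant.

How it is judged:
By the outcome, as a careful person would: the job done as asked, in the order asked, and still so for the second after the job is handed in, with the robot touching nothing.
It also fails if it takes over 72 s, if anything falls off the work surface, if the arm or the gripper's body presses on something with over 40 N, if the wrist force passes 120 N, or if a joint passes its speed limit or range.

## Working session

There is one attempt and no reset: what is moved stays moved. The work goes in short steps, Python scripts to look and compute and a shell command to move; the robot and the scene stay as the last step left them, time stands still between calls to the robot, and variables do not carry over. Pictures are saved under pics/ and viewed, at most 10 in all, crops included, and the job is handed in when it is done.

```bash
ls; mkdir -p pics; cat > h.py <<'E'
import numpy as np, cv2
from plant import r, eyes, nets
def ray(cam,u,v):
    c=eyes.camera_info(cam);K=np.array(c["K"]);T=np.linalg.inv(np.array(c["world_to_cam"]))
    d=T[:3,:3]@np.linalg.inv(K)@np.array([u,v,1.]);return T[:3,3],d
def atz(cam,u,v,z):
    o,d=ray(cam,u,v);return o+d*(z-o[2])/d[2]
def atd(cam,u,v,D):
    o,d=ray(cam,u,v);return o+d*D
def proj(cam,p):
    c=eyes.camera_info(cam);q=np.array(c["world_to_cam"])@np.append(p,1);q=np.array(c["K"])@q[:3];return q[:2]/q[2]
def place(cam,n,z=None,k=3):
    for d in nets.place_of(cam,n)[:k]:
        u,v=d["position"][0]*640,d["position"][1]*400
        print(cam,n,round(d["confidence"],2),(round(u),round(v)),np.round(atz(cam,u,v,z),4) if z is not None else '')
E
python3 - <<'E'
from h import *
np.set_printoptions(suppress=True)
for c in("top","side"):
    p,d=eyes.snapshot(c);cv2.imwrite(f"pics/{c}0.png",p);np.save(f"{c}0.npy",d)
    o,_=ray(c,320,200);print(c,o)
    for n,z in(("bed",.01),("knob_grip",.08),("pawl_ball",.087),("stone_mid",.0185),("pad_face",.02),("peg_jar",0),("cork_block",0)): place(c,n,z)
s=r.get_state();print(s["clock"],s["tool_pos"],s["eef_rot"],s["opening"])
E
```

```text
pics
top [ 0.46040336 -0.09619263  1.21812373]
top bed 0.79 (243, 222) [0.5055 0.0919 0.01  ]
top knob_grip 0.96 (176, 225) [0.4966 0.2453 0.08  ]
top pawl_ball 0.63 (243, 220) [0.5075 0.0785 0.087 ]
top pawl_ball 0.57 (176, 188) [0.5901 0.2468 0.087 ]
top stone_mid 0.93 (342, 251) [ 0.4288 -0.1672  0.0185]
top stone_mid 0.69 (345, 196) [ 0.5714 -0.177   0.0185]
top stone_mid 0.66 (451, 205) [ 0.5468 -0.4555  0.0185]
top pad_face 0.73 (243, 219) [0.5138 0.0897 0.02  ]
top pad_face 0.66 (226, 224) [0.501  0.1328 0.02  ]
top peg_jar 0.73 (234, 149) [0.7022 0.1171 0.    ]
top cork_block 0.75 (281, 164) [ 0.6605 -0.0076  0.    ]
side [ 0.58829439 -0.92186941  0.64118179]
side bed 0.87 (295, 190) [0.5065 0.0873 0.01  ]
side bed 0.38 (343, 208) [ 0.652  -0.0147  0.01  ]
side knob_grip 0.92 (293, 150) [0.4961 0.2304 0.08  ]
side stone_mid 0.81 (315, 244) [ 0.5733 -0.1846  0.0185]
side stone_mid 0.81 (300, 340) [ 0.5489 -0.466   0.0185]
side stone_mid 0.76 (256, 239) [ 0.4212 -0.1649  0.0185]
side pad_face 0.42 (298, 178) [0.5153 0.1425 0.02  ]
side peg_jar 0.8 (353, 185) [0.6939 0.1317 0.    ]
side cork_block 0.69 (343, 207) [0.655 0.007 0.   ]
0.8 [0.2392181  0.57742746 0.23872514] [0.19510837 0.98078169 0.00002941 0.00001672] 1.0021389771735894
```

```bash
python3 - <<'E'
import cv2
a=cv2.imread("pics/top0.png")[90:320,120:520];cv2.imwrite("pics/topc.png",cv2.resize(a,(800,460),interpolation=3))
E
```

```text
(no output)
```

View pics/topc.png

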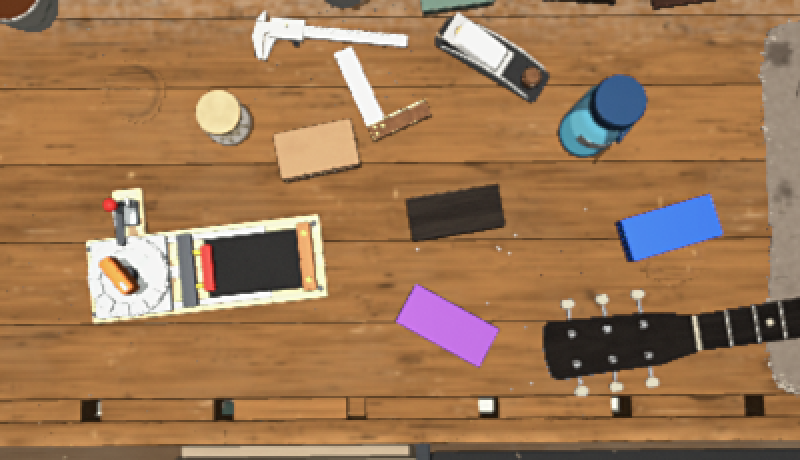

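View pics/side0.png

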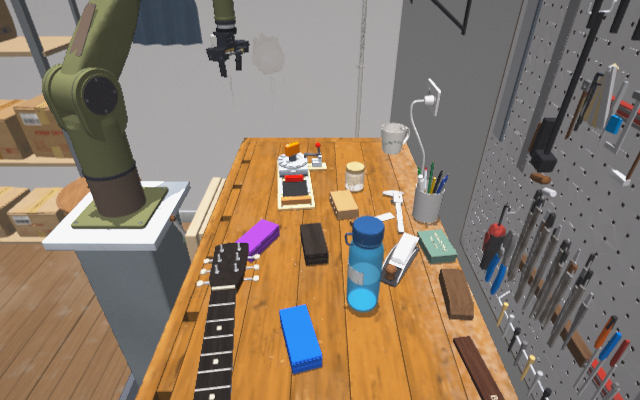

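The candidates for the box are black at top (347,196), purple at (343,252) and blue at (455,204). The guitar head, bottom right, is also dark, and there is a black patch printed in the holder at (249,221). I choose the black one at (347,196). Next is precise measurement, with a close crop to check it.

```bash
python3 - <<'E'
from h import *
np.set_printoptions(suppress=True,precision=4)
p=cv2.imread("pics/top0.png");D=np.load("top0.npy");hsv=cv2.cvtColor(p,cv2.COLOR_BGR2HSV)
def blob(mask,roi,z,name):
    x0,y0,x1,y1=roi;m=np.zeros(mask.shape,np.uint8);m[y0:y1,x0:x1]=mask[y0:y1,x0:x1]
    n,l,s,c=cv2.connectedComponentsWithStats(m.astype(np.uint8));i=1+s[1:,4].argmax()
    v,u=np.nonzero(l==i);P=np.array([atz("top",a,b,z)[:2] for a,b in zip(u,v)])*1000
    R=cv2.minAreaRect(P.astype(np.float32));q=P-P.mean(0);w,V=np.linalg.eigh(q.T@q);a=V[:,1]
    print(name,s[i,4],"px",c[i],"mean",P.mean(0),"rect",R,"axis ang from +y",np.arctan2(-a[0],a[1])if a[1]>0 else np.arctan2(a[0],-a[1]),"h",np.median((D)[v,u]))
    return P
H,S,V=cv2.split(hsv)
dark=(V<75)
blob(dark,(318,176,378,214),.037,"stone")
blob(dark,(220,200,272,242),.0105,"patch")
orange=((H>5)&(H<20)&(S>150)&(V>150))
blob(orange,(165,215,192,240),.096,"knob")
blob(((H<5)|(H>172))&(S>150)&(V>90),(165,180,185,200),.087,"ball")
blob(((H<5)|(H>172))&(S>150)&(V>90),(215,200,232,242),.029,"pad")
blob(((H>8)&(H<18)&(S>130)&(V>120)),(265,196,282,242),.03,"fence")
cream=(V>200)&(S<90)
blob((cream|dark|((H<30)&(S>175)&(V>100))),(160,180,286,255),.01,"board")
a=cv2.resize(p[170:260,150:390],(800,300),interpolation=3);cv2.imwrite("pics/c2.png",a)
E
```

```text
stone 994 px [347.2012 196.3461] mean [ 569.6039 -181.6841] rect ((569.3738403320312, -181.8767547607422), (56.25553894042969, 120.30873107910156), 9.052423477172852) axis ang from +y 0.162560875920261 h 1.187407
patch 1224 px [247.6324 221.0188] mean [509.0287  79.1808] rect ((508.7257385253906, 82.39571380615234), (75.0221176147461, 119.5888442993164), 5.857203960418701) axis ang from +y 0.09540714938106545 h 1.2072203
knob 106 px [177.3302 226.6038] mean [493.3485 238.1477] rect ((491.518310546875, 237.0059051513672), (49.311946868896484, 16.14272689819336), 39.08832550048828) axis ang from +y -0.86284702704371 h 1.121423
ball 38 px [174.4474 192.0789] mean [579.0141 249.497 ] rect ((578.6074829101562, 249.99020385742188), (16.012439727783203, 13.846564292907715), 45.109649658203125) axis ang from +y -0.5594051444148682 h 1.1306752
pad 123 px [223.7561 223.4715] mean [502.4334 138.2272] rect ((502.3134460449219, 138.3038787841797), (60.42677307128906, 13.688040733337402), 6.886700630187988) axis ang from +y -1.449351377711607 h 1.1898022
fence 194 px [272.6856 217.8969] mean [515.7977  11.568 ] rect ((515.5481567382812, 11.328190803527832), (84.80782318115234, 17.709461212158203), 6.362411022186279) axis ang from +y -1.4584708050191835 h 1.1892586Traceback (most recent call last):
  File "<stdin>", line 21, in <module>
  File "<stdin>", line 7, in blob
  File "h.py", line 7, in atz
    o,d=ray(cam,u,v);return o+d*(z-o[2])/d[2]
        ~~~^^^^^^^^^
  File "h.py", line 4, in ray
    c=eyes.camera_info(cam);K=np.array(c["K"]);T=np.linalg.inv(np.array(c["world_to_cam"]))
ValueError: time passes only in moves, steps and waits
```

```bash
sed -i 's/^def ray/import functools,json,os\ndef info(c):\n    f=f"info_{c}.json"\n    if not os.path.exists(f):\n        i=eyes.camera_info(c);json.dump({k:np.array(i[k]).tolist() for k in("K","world_to_cam")},open(f,"w"))\n    return json.load(open(f))\ninfo=functools.lru_cache(info)\ndef ray/; s/eyes.camera_info(cam)/info(cam)/' h.py
python3 -m pendant '[{"claw":0,"dx":302,"dy":-334,"dz":-60,"twist":0.5},{"claw":0,"dx":302,"dy":-334,"dz":-60,"twist":0.5},{"claw":0,"dx":302,"dy":-334,"dz":-60,"twist":0.5},{"claw":0,"dx":302,"dy":-334,"dz":-60,"twist":0.5},{"claw":0,"dx":302,"dy":-334,"dz":-60,"twist":0.5},{"claw":0,"dx":302,"dy":-334,"dz":-60,"twist":0.5},{"claw":0,"dx":302,"dy":-334,"dz":-60,"twist":0.5},{"claw":0,"dx":302,"dy":-334,"dz":-60,"twist":0.5}]' 20
python3 - <<'E'
from h import *
info("top");info("side")
p=cv2.imread("pics/top0.png");D=np.load("top0.npy")
B=np.array([.5085,.0808]);X=np.array([np.cos(.105),np.sin(.105)]);Y=np.array([-X[1],X[0]])
# height map in holder frame
v,u=np.mgrid[180:256,160:290];P=np.array([atd("top",a,b,D[b,a]) for a,b in zip(u.ravel(),v.ravel())])
q=P[:,:2]-B;hx=q@X*1000;hy=q@Y*1000
for x0 in range(-50,60,10): print(x0,[ (lambda m: int(round(np.median(P[m,2])*1000)) if m.any() else -1)((abs(hx-x0)<5)&(abs(hy-y0)<5)) for y0 in range(-90,220,10)])
a=cv2.resize(p[170:260,150:390],(800,300),interpolation=3);cv2.imwrite("pics/c2.png",a)
E
```

```text
clock: 1.6
tool_pos: [0.5065, 0.2817, 0.1858]
eef_rot: [-0.054, 0.999, 0.0, 0.0]
contact_force: [0.7, 0.8, -0.4]
opening: 0.295
finger_force: 0.0
-50 [0, 9, 8, 8, 9, 8, 8, 7, 10, 8, 9, 7, 10, 10, 7, 9, 9, 9, 9, 9, 9, 13, 11, 16, 30, 35, 11, 8, 21, 10, 8]
-40 [3, 9, 28, 29, 11, 10, 8, 10, 14, 14, 13, 15, 13, 13, 13, 11, 12, 24, 25, 14, 16, 28, 33, 40, 39, 38, 40, 37, 37, 27, 24]
-30 [3, 11, 30, 26, 10, 11, 10, 11, 10, 9, 10, 9, 10, 10, 9, 11, 9, 23, 27, 10, 13, 37, 39, 37, 34, 35, 35, 37, 39, 35, 9]
-20 [2, 10, 30, 17, 10, 9, 9, 9, 11, 9, 9, 10, 10, 10, 13, 28, 24, 23, 25, 13, 18, 37, 38, 54, 80, 62, 36, 35, 35, 38, 40]
-10 [3, 11, 29, 28, 10, 11, 11, 10, 9, 10, 9, 10, 9, 10, 10, 29, 12, 24, 26, 10, 30, 39, 37, 67, 93, 96, 94, 35, 35, 41, 37]
0 [4, 11, 28, 18, 10, 10, 10, 9, 9, 11, 10, 10, 11, 10, 11, 26, 13, 22, 26, 23, 33, 37, 35, 34, 68, 96, 94, -1, 36, 36, 37]
10 [3, 10, 30, 28, 10, 11, 11, 11, 9, 10, 10, 9, 10, 10, 11, 28, 13, 25, 25, 16, 29, 38, 35, 36, 54, 92, 95, 92, 37, 40, 40]
20 [4, 12, 28, 25, 11, 10, 10, 10, 10, 9, 10, 8, 10, 10, 11, 27, 23, 24, 26, 9, 13, 40, 35, 36, 36, 70, 93, 93, 42, 37, 35]
30 [4, 10, 31, 25, 12, 10, 11, 11, 9, 10, 9, 11, 10, 9, 11, 24, 12, 22, 25, 15, 12, 35, 40, 38, 37, 36, 36, 35, 39, 38, 13]
40 [3, 12, 30, 27, 11, 10, 10, 11, 11, 11, 11, 12, 13, 12, 12, 11, 14, 22, 25, 11, 16, 28, 38, 38, 38, 41, 39, 40, 37, 26, 25]
50 [3, 8, 8, 10, 8, 8, 10, 9, 10, 9, 10, 11, 10, 10, 9, 12, 10, 11, 9, 9, 12, 23, 26, 27, 38, 57, 41, 36, 22, 25, 10]
```

View pics/c2.png

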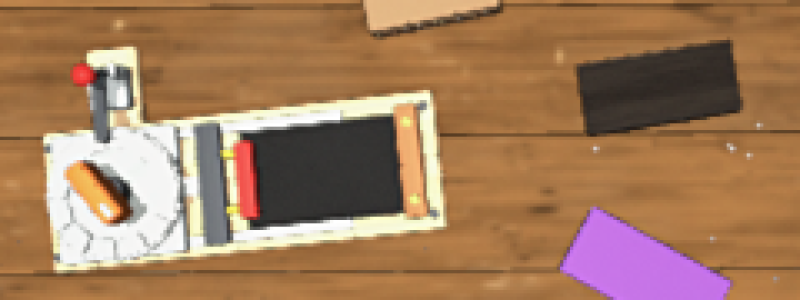

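The crop shows the plain black wooden box at crop (660,87), which matches the description. The purple one is at (645,265). Low rails flank the printed patch in the holder.

```bash
python3 -m pendant '[{"claw":0,"dx":35,"dy":-38,"dz":-35},{"claw":0,"dx":35,"dy":-38,"dz":-35},{"claw":0,"dx":35,"dy":-38,"dz":-35},{"claw":0,"dx":35,"dy":-38,"dz":-35}]'
```

```text
validation failed for argument at $[0]...
```

```bash
python3 -m pendant '[{"claw":0,"dx":35,"dy":-38,"dz":-35,"twist":0},{"claw":0,"dx":35,"dy":-38,"dz":-35,"twist":0},{"claw":0,"dx":35,"dy":-38,"dz":-35,"twist":0},{"claw":0,"dx":35,"dy":-38,"dz":-35,"twist":0}]'
```

```text
clock: 2.0
tool_pos: [0.5392, 0.2473, 0.1513]
eef_rot: [-0.054, 0.999, 0.001, -0.0]
contact_force: [1.3, 0.5, -0.0]
opening: 0.006
finger_force: 0.0
```

```bash
python3 -m pendant '[{"claw":0,"dx":0,"dy":-2,"dz":-40,"twist":0},{"claw":0,"dx":0,"dy":-2,"dz":-69,"twist":0},{"claw":0,"dx":0,"dy":-2,"dz":-69,"twist":0},{"claw":0,"dx":12,"dy":-1,"dz":-69,"twist":0},{"claw":0,"dx":25,"dy":1,"dz":-69,"twist":0},{"claw":0,"dx":37,"dy":2,"dz":-69,"twist":0},{"claw":0,"dx":49,"dy":3,"dz":-69,"twist":0},{"claw":0,"dx":51,"dy":3,"dz":-69,"twist":0}]'
python3 - <<'E'
from h import *
s=r.get_state();print(s["tool_pos"],s["contact_force"])
p,d=eyes.snapshot("side");cv2.imwrite("pics/s1.png",cv2.resize(p[110:220,230:390],(800,550),interpolation=3))
place("side","pawl_ball",.08);place("side","knob_grip",.08)
E
```

```text
clock: 2.8
tool_pos: [0.5927, 0.2508, 0.0844]
eef_rot: [-0.054, 0.999, 0.001, 0.002]
contact_force: [0.2, -0.3, 0.3]
opening: 0.01
finger_force: 0.0
[0.59268327 0.25078372 0.08440544] [ 0.18946217 -0.29391206  0.30638759]
side pawl_ball 0.64 (328, 149) [0.6135 0.2378 0.08  ]
side knob_grip 0.59 (292, 147) [0.4892 0.2523 0.08  ]
```

View pics/s1.png

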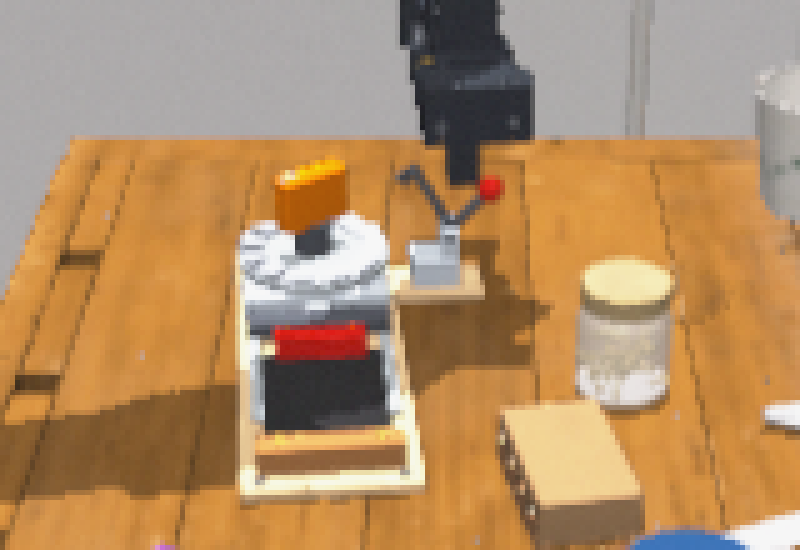

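The crop shows the pawl tipped off the wheel, with the ball at crop (490,187). Next: lift, then go over the knob with the fingers across the bar.

```bash
python3 -m pendant '[{"claw":0,"dx":0,"dy":0,"dz":50,"twist":0},{"claw":0,"dx":0,"dy":0,"dz":78,"twist":-0.15},{"claw":0.45,"dx":-50,"dy":-6,"dz":78,"twist":-0.3},{"claw":0.45,"dx":-101,"dy":-12,"dz":78,"twist":-0.45},{"claw":0.45,"dx":-101,"dy":-12,"dz":78,"twist":-0.6},{"claw":0.45,"dx":-101,"dy":-12,"dz":78,"twist":-0.75},{"claw":0.45,"dx":-101,"dy":-12,"dz":78,"twist":-0.9},{"claw":0.45,"dx":-101,"dy":-12,"dz":78,"twist":-1.05}]'
python3 -m pendant '[{"claw":0.45,"dx":0,"dy":0,"dz":0,"twist":-0.15},{"claw":0.45,"dx":0,"dy":0,"dz":0,"twist":-0.3},{"claw":0.45,"dx":0,"dy":0,"dz":0,"twist":-0.45},{"claw":0.45,"dx":0,"dy":0,"dz":0,"twist":-0.6},{"claw":0.45,"dx":0,"dy":0,"dz":0,"twist":-0.75},{"claw":0.45,"dx":0,"dy":0,"dz":0,"twist":-0.9},{"claw":0.45,"dx":0,"dy":0,"dz":0,"twist":-1.05},{"claw":0.45,"dx":0,"dy":0,"dz":0,"twist":-1.2}]'
python3 -m pendant '[{"claw":0.45,"dx":0,"dy":0,"dz":0,"twist":-0.15},{"claw":0.45,"dx":0,"dy":0,"dz":0,"twist":-0.3},{"claw":0.45,"dx":0,"dy":0,"dz":0,"twist":-0.3},{"claw":0.45,"dx":0,"dy":0,"dz":0,"twist":-0.3}]'
python3 - <<'E'
from h import *
s=r.get_state();print(s["tool_pos"],s["eef_rot"],s["q"])
e=s["eef_rot"];print("yaw",2*np.degrees(np.arctan2(e[1],e[0]))-90)
E
```

```text
clock: 3.75
tool_pos: [0.4889, 0.2369, 0.1605]
eef_rot: [0.456, 0.89, 0.0, -0.0]
contact_force: [-0.2, 0.4, -0.1]
opening: 0.449
finger_force: 0.0
clock: 4.55
tool_pos: [0.4889, 0.2371, 0.1604]
eef_rot: [0.879, 0.477, -0.0, -0.001]
contact_force: [-0.4, 0.5, -1.0]
opening: 0.446
finger_force: 0.0
clock: 4.95
tool_pos: [0.4894, 0.2368, 0.1601]
eef_rot: [0.939, 0.344, -0.0, -0.0]
contact_force: [0.7, 0.7, -0.6]
opening: 0.449
finger_force: 0.0
[0.4893658  0.23681675 0.1601128 ] [ 9.38824660e-01  3.44395364e-01 -1.93570432e-04 -2.33132548e-04] [-0.74433318  0.72783734  0.35503195  1.90485554 -0.43323652  0.58481103
 -0.97372414]
yaw -49.7102162991919
```

```bash
python3 -m pendant '[{"claw":0.45,"dx":2,"dy":1.5,"dz":-50,"twist":0},{"claw":0.45,"dx":2,"dy":1.5,"dz":-75,"twist":0},{"claw":0.45,"dx":2,"dy":1.5,"dz":-96,"twist":0},{"claw":0.15,"dx":2,"dy":1.5,"dz":-96,"twist":0},{"claw":0.1,"dx":2,"dy":1.5,"dz":-96,"twist":0},{"claw":0.1,"dx":2,"dy":1.5,"dz":-96,"twist":0},{"claw":0.1,"dx":2,"dy":1.5,"dz":-96,"twist":0}]' 20
```

```text
clock: 5.65
tool_pos: [0.4898, 0.2405, 0.0645]
eef_rot: [0.939, 0.344, -0.001, -0.002]
contact_force: [-2.7, 4.9, -5.7]
opening: 0.2
finger_force: 20.0
```

```bash
python3 -m pendant '[{"claw":0.1,"dx":-1.5,"dy":2,"dz":0,"twist":0.1},{"claw":0.1,"dx":-1.5,"dy":2,"dz":0,"twist":0.24},{"claw":0.1,"dx":-1.5,"dy":2,"dz":0,"twist":0.38},{"claw":0.1,"dx":-1.5,"dy":2,"dz":0,"twist":0.52},{"claw":0.1,"dx":-1.5,"dy":2,"dz":0,"twist":0.66},{"claw":0.1,"dx":-1.5,"dy":2,"dz":0,"twist":0.8}]'
python3 - <<'E'
from h import *
s=r.get_state();print(s["moment"])
e=s["eef_rot"];print("yaw",2*np.degrees(np.arctan2(e[1],e[0]))-90)
E
```

```text
clock: 6.25
tool_pos: [0.49, 0.2405, 0.0645]
eef_rot: [0.73, 0.684, 0.0, -0.0]
contact_force: [-1.1, 1.4, -8.6]
opening: 0.196
finger_force: 20.0
[ 0.19378126  0.25967597 -0.03079211]
yaw -3.6932552439811275
```

```bash
python3 -m pendant '[{"claw":0.1,"dx":0,"dy":0,"dz":0,"twist":0.14},{"claw":0.1,"dx":0,"dy":0,"dz":0,"twist":0.28},{"claw":0.1,"dx":0,"dy":0,"dz":0,"twist":0.42},{"claw":0.1,"dx":0,"dy":0,"dz":0,"twist":0.56},{"claw":0.1,"dx":0,"dy":0,"dz":0,"twist":0.7},{"claw":0.1,"dx":0,"dy":0,"dz":0,"twist":0.84},{"claw":0.1,"dx":0,"dy":0,"dz":0,"twist":0.98},{"claw":0.1,"dx":0,"dy":0,"dz":0,"twist":1.12}]'
python3 -m pendant '[{"claw":0.1,"dx":0,"dy":0,"dz":0,"twist":0.14},{"claw":0.1,"dx":0,"dy":0,"dz":0,"twist":0.28},{"claw":0.1,"dx":0,"dy":0,"dz":0,"twist":0.28}]'
python3 - <<'E'
from h import *
s=r.get_state();print(s["moment"],s["q"])
e=s["eef_rot"];print("yaw",2*np.degrees(np.arctan2(e[1],e[0]))-90)
E
```

```text
clock: 7.05
tool_pos: [0.4904, 0.2407, 0.0645]
eef_rot: [0.255, 0.967, 0.0, 0.0]
contact_force: [-1.7, 2.7, -9.8]
opening: 0.2
finger_force: 20.0
clock: 7.35
tool_pos: [0.4905, 0.2407, 0.0645]
eef_rot: [0.12, 0.993, 0.001, 0.0]
contact_force: [-1.5, 4.4, -7.4]
opening: 0.204
finger_force: 20.0
[0.59170797 0.30988979 0.06202216] [-0.41289179  0.86310051 -0.2144034   1.92835358  0.43262973  0.39337422
  0.37374049]
yaw 76.21588841107231
```

```bash
python3 -m pendant '[{"claw":0.45,"dx":0,"dy":0,"dz":0,"twist":0},{"claw":0.45,"dx":0,"dy":0,"dz":0,"twist":0},{"claw":0.45,"dx":0,"dy":0,"dz":50,"twist":0},{"claw":0.45,"dx":0,"dy":0,"dz":95,"twist":0},{"claw":1,"dx":10,"dy":-50,"dz":95,"twist":-0.15},{"claw":1,"dx":20,"dy":-98,"dz":95,"twist":-0.3},{"claw":1,"dx":30,"dy":-146,"dz":95,"twist":-0.45},{"claw":1,"dx":39,"dy":-194,"dz":95,"twist":-0.6}]'
python3 -m pendant '[{"claw":1,"dx":40,"dy":-228,"dz":0,"twist":-0.57},{"claw":1,"dx":40,"dy":-228,"dz":0,"twist":-0.57},{"claw":1,"dx":40,"dy":-228,"dz":0,"twist":-0.57},{"claw":1,"dx":40,"dy":-228,"dz":0,"twist":-0.57},{"claw":1,"dx":40,"dy":-228,"dz":0,"twist":-0.57},{"claw":1,"dx":40,"dy":-228,"dz":0,"twist":-0.57},{"claw":1,"dx":40,"dy":-228,"dz":0,"twist":-0.57}]'
cat > hold.py <<'E'
from h import *
np.set_printoptions(suppress=True,precision=2)
B=np.array([508.5,80.8]);X=np.array([np.cos(.105),np.sin(.105)]);Y=np.array([-X[1],X[0]])
def blob(p,mask,roi,z,name):
    x0,y0,x1,y1=roi;m=np.zeros(mask.shape,np.uint8);m[y0:y1,x0:x1]=mask[y0:y1,x0:x1]
    n,l,s,c=cv2.connectedComponentsWithStats(m);i=1+s[1:,4].argmax()
    v,u=np.nonzero(l==i);P=np.array([atz("top",a,b,z)[:2] for a,b in zip(u,v)])*1000
    q=(P-B)@np.stack([X,Y],1);R=cv2.minAreaRect(q.astype(np.float32))
    print(name,s[i,4],"world",P.mean(0),"holder",q.mean(0),"y range",np.percentile(q[:,1],[2,98]),"x range",np.percentile(q[:,0],[2,98]),"rect",np.round(R[0],1),np.round(R[1],1),round(R[2],1))
def look():
    p,D=eyes.snapshot("top");H,S,V=cv2.split(cv2.cvtColor(p,cv2.COLOR_BGR2HSV))
    red=((H<5)|(H>172))&(S>150)&(V>90)
    blob(p,((H>5)&(H<20)&(S>150)&(V>150)),(165,215,192,240),.096,"knob")
    blob(p,red,(150,165,188,205),.08,"ball")
    blob(p,red,(205,200,236,246),.029,"pad")
    blob(p,((H>8)&(H<18)&(S>130)&(V>120)),(265,196,282,242),.03,"fence")
    return p,D,V
if __name__=="__main__":
    p,D,V=look();s=r.get_state();e=s["eef_rot"];print(s["clock"],s["tool_pos"],"yaw",2*np.degrees(np.arctan2(e[1],e[0]))-90)
E
python3 hold.py
```

```text
clock: 8.15
tool_pos: [0.5305, 0.0432, 0.16]
eef_rot: [0.413, 0.911, 0.0, 0.001]
contact_force: [0.2, -0.0, 0.3]
opening: 0.794
finger_force: 0.0
clock: 8.85
tool_pos: [0.5695, -0.1832, 0.1594]
eef_rot: [0.65, 0.76, -0.0, 0.0]
contact_force: [-0.5, 0.5, -0.1]
opening: 1.002
finger_force: 0.0
knob 80 world [490.82 236.76] holder [ -1.23 156.96] y range [144.07 170.19] x range [-23.52  21.16] rect [ -0.5 157.1] [16.1 48.6] 70.9
ball 37 world [613.18 251.35] holder [121.98 158.64] y range [150.73 165.72] x range [113.72 129.21] rect [122.  158.8] [16.2 14. ] 39.5
pad 115 world [499.95 156.07] holder [-0.61 75.76] y range [69.28 82.17] x range [-27.59  26.57] rect [-0.5 75.7] [55.5 13.4] 0.3
fence 152 world [515.9   12.22] holder [  0.17 -68.98] y range [-78.   -61.06] x range [-41.76  41.22] rect [ -0.3 -69.8] [84.8 17.7] 0.3
8.9 [ 0.57 -0.18  0.16] yaw 9.034272633868213
```

```bash
python3 -m pendant '[{"claw":1,"dx":0,"dy":1.5,"dz":-50,"twist":0},{"claw":1,"dx":0,"dy":1.5,"dz":-100,"twist":0},{"claw":1,"dx":0,"dy":1.5,"dz":-130,"twist":0},{"claw":1,"dx":0,"dy":1.5,"dz":-147,"twist":0},{"claw":0.5,"dx":0,"dy":1.5,"dz":-147,"twist":0},{"claw":0.5,"dx":0,"dy":1.5,"dz":-147,"twist":0},{"claw":0.5,"dx":0,"dy":1.5,"dz":-147,"twist":0},{"claw":0.5,"dx":0,"dy":1.5,"dz":-147,"twist":0}]' 25
```

```text
clock: 9.7
tool_pos: [0.5708, -0.1809, 0.0136]
eef_rot: [0.649, 0.761, 0.001, 0.001]
contact_force: [0.2, -0.2, 0.7]
opening: 0.659
finger_force: 0.0
```

```bash
python3 -m pendant '[{"claw":0.5,"dx":0,"dy":0,"dz":0,"twist":0},{"claw":0.5,"dx":0,"dy":0,"dz":0,"twist":0},{"claw":0.5,"dx":0,"dy":0,"dz":30,"twist":0},{"claw":0.5,"dx":0,"dy":0,"dz":70,"twist":0},{"claw":0.5,"dx":-8,"dy":35,"dz":80,"twist":-0.05},{"claw":0.5,"dx":-18,"dy":75,"dz":80,"twist":-0.05},{"claw":0.5,"dx":-28,"dy":115,"dz":80,"twist":-0.05},{"claw":0.5,"dx":-38,"dy":155,"dz":80,"twist":-0.05}]'
python3 -m pendant '[{"claw":0.5,"dx":-10,"dy":40,"dz":0,"twist":0},{"claw":0.5,"dx":-18,"dy":80,"dz":0,"twist":0},{"claw":0.5,"dx":-25,"dy":111,"dz":0,"twist":0},{"claw":0.5,"dx":-25,"dy":111,"dz":0,"twist":0},{"claw":0.5,"dx":-25,"dy":111,"dz":0,"twist":0}]'
python3 - <<'E'
from hold import *
p,D,V=look();s=r.get_state();e=s["eef_rot"];print(s["clock"],s["tool_pos"]*1000,"yaw",2*np.degrees(np.arctan2(e[1],e[0]))-90)
E
```

```text
clock: 10.5
tool_pos: [0.5313, -0.0244, 0.0925]
eef_rot: [0.668, 0.744, 0.0, 0.0]
contact_force: [0.9, 0.3, -2.4]
opening: 0.634
finger_force: 25.0
clock: 11.0
tool_pos: [0.5066, 0.086, 0.0922]
eef_rot: [0.667, 0.745, 0.0, 0.0]
contact_force: [-0.6, -0.8, -2.7]
opening: 0.632
finger_force: 25.0Traceback (most recent call last):
  File "<stdin>", line 2, in <module>
  File "hold.py", line 13, in look
    blob(p,((H>5)&(H<20)&(S>150)&(V>150)),(165,215,192,240),.096,"knob")
    ~~~~^^^^^^^^^^^^^^^^^^^^^^^^^^^^^^^^^^^^^^^^^^^^^^^^^^^^^^^^^^^^^^^^
  File "hold.py", line 6, in blob
    n,l,s,c=cv2.connectedComponentsWithStats(m);i=1+s[1:,4].argmax()
                                                    ~~~~~~~~~~~~~~^^
ValueError: attempt to get argmax of an empty sequence
```

```bash
python3 - <<'E'
from h import *
s=r.get_state();e=s["eef_rot"];print(s["tool_pos"]*1000,"yaw",2*np.degrees(np.arctan2(e[1],e[0]))-90)
p,d=eyes.snapshot("side");q,_=eyes.snapshot("top")
# predicted box corners if centred
B=np.array([.5066,.086]);t=.107;X=np.array([np.cos(t),np.sin(t)]);Y=np.array([-X[1],X[0]])
for c,im in(("side",p),("top",q)):
    for z in(.0786,.1156):
        for a,b in((-28,-61),(28,-61),(28,61),(-28,61)):
            u=proj(c,np.append(B+X*a/1000+Y*b/1000,z));cv2.circle(im,tuple(int(round(k)) for k in u),0,(0,255,0),-1)
a=cv2.resize(p[120:215,250:350],(400,380),interpolation=0);b=cv2.resize(q[180:275,190:290],(400,380),interpolation=0)
cv2.imwrite("pics/held.png",np.hstack([a,b]))
E
```

```text
[506.86451896  84.46738679  92.15002277] yaw 6.151659119134223
```

View pics/held.png

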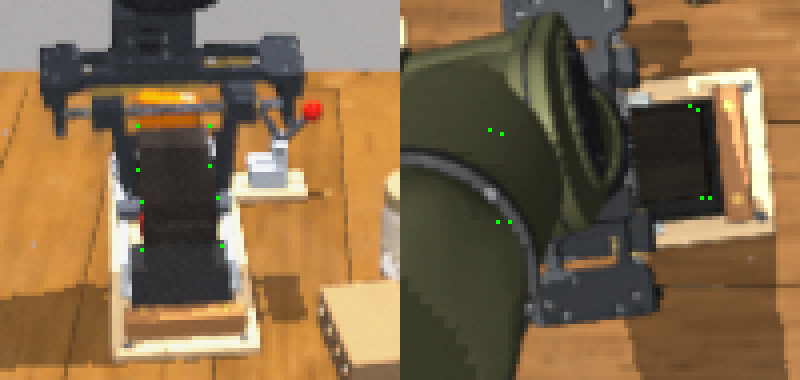

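The side and top crops show the box level and centred on the predicted corners: its near end is at side-crop (180,222) and the fence at (190,320). I lower it now.

```bash
python3 -m pendant '[{"claw":0.5,"dx":1,"dy":0,"dz":-25,"twist":0},{"claw":0.5,"dx":1,"dy":0,"dz":-45,"twist":0},{"claw":0.5,"dx":1,"dy":0,"dz":-57,"twist":0},{"claw":0.5,"dx":1,"dy":0,"dz":-62,"twist":0},{"claw":0.5,"dx":1,"dy":0,"dz":-66,"twist":0},{"claw":0.5,"dx":1,"dy":0,"dz":-68,"twist":0},{"claw":0.5,"dx":1,"dy":0,"dz":-68,"twist":0}]'
```

```text
clock: 11.85
tool_pos: [0.5079, 0.0853, 0.0242]
eef_rot: [0.668, 0.744, 0.0, 0.0]
contact_force: [-0.4, -0.6, -2.2]
opening: 0.633
finger_force: 25.0
```

```bash
python3 -m pendant '[{"claw":0.5,"dx":0,"dy":0,"dz":-1,"twist":0},{"claw":0.9,"dx":0,"dy":0,"dz":-1,"twist":0},{"claw":0.9,"dx":0,"dy":0,"dz":-1,"twist":0},{"claw":0.9,"dx":0,"dy":0,"dz":-1,"twist":0},{"claw":0.9,"dx":0,"dy":0,"dz":30,"twist":0},{"claw":0.9,"dx":0,"dy":0,"dz":80,"twist":0},{"claw":0.9,"dx":0,"dy":0,"dz":130,"twist":0},{"claw":0,"dx":49,"dy":0,"dz":130,"twist":0}]'
python3 -m pendant '[{"claw":0,"dx":50,"dy":0,"dz":0,"twist":0.15},{"claw":0,"dx":88,"dy":35,"dz":0,"twist":0.3},{"claw":0,"dx":88,"dy":80,"dz":0,"twist":0.45},{"claw":0,"dx":88,"dy":125,"dz":0,"twist":0.6},{"claw":0,"dx":88,"dy":167,"dz":0,"twist":0.75},{"claw":0,"dx":88,"dy":167,"dz":0,"twist":0.9},{"claw":0,"dx":88,"dy":167,"dz":0,"twist":1.05},{"claw":0,"dx":88,"dy":167,"dz":0,"twist":1.2}]'
python3 - <<'E'
from hold import *
p,D,V=look();s=r.get_state();e=s["eef_rot"];print(s["clock"],s["tool_pos"]*1000,"yaw",2*np.degrees(np.arctan2(e[1],e[0]))-90)
np.save("top1.npy",p)
cv2.imwrite("pics/placed.png",cv2.resize(p[180:260,150:290],(800,457),interpolation=3))
E
```

```text
clock: 12.65
tool_pos: [0.5537, 0.0858, 0.1606]
eef_rot: [0.667, 0.745, 0.001, 0.0]
contact_force: [2.3, 1.0, -0.8]
opening: 0.837
finger_force: 0.0
clock: 13.45
tool_pos: [0.6443, 0.2525, 0.1537]
eef_rot: [0.128, 0.992, -0.0, -0.0]
contact_force: [0.2, 0.4, -0.4]
opening: 0.105
finger_force: 0.0
knob 67 world [490.48 235.91] holder [ -1.66 156.14] y range [143.55 170.24] x range [-23.6   21.23] rect [ -0.5 157.1] [16.1 48.6] 70.9
ball 37 world [613.18 251.22] holder [121.97 158.51] y range [150.73 165.72] x range [114.   128.92] rect [121.4 158.2] [15.  15.2] 85.1
pad 119 world [500.04 155.84] holder [-0.55 75.52] y range [68.8  82.16] x range [-27.57  26.55] rect [-0.5 75.5] [55.5 13.9] 0.3
fence 97 world [514.96  11.96] holder [ -0.79 -69.14] y range [-78.13 -60.79] x range [-42.08  41.54] rect [ -0.3 -69.6] [18.  84.7] 89.7
13.5 [644.43 251.91 153.6 ] yaw 75.60432075109378
```

View pics/placed.png

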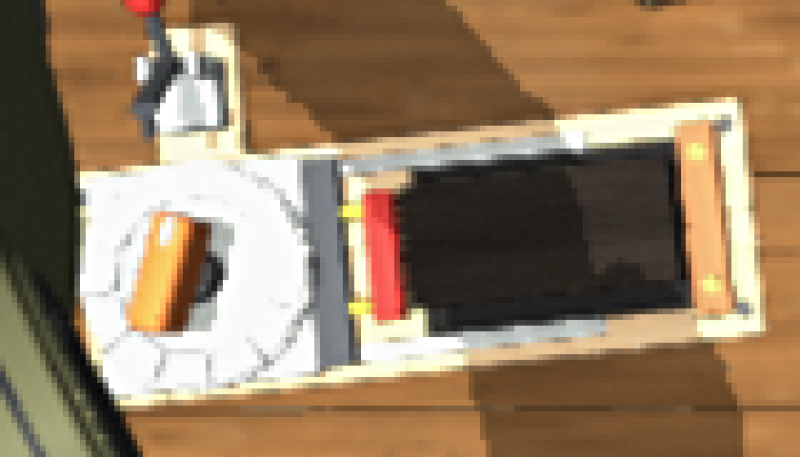

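The picture shows the box lying in line between the pad (385,255) and the fence (705,220), with the pawl still free, its ball at (143,5). Next I flip the pawl back.

```bash
python3 -m pendant '[{"claw":0,"dx":0,"dy":2,"dz":0,"twist":0.15},{"claw":0,"dx":0,"dy":2,"dz":0,"twist":0.3},{"claw":0,"dx":0,"dy":2,"dz":-45,"twist":0.36},{"claw":0,"dx":0,"dy":2,"dz":-84,"twist":0.36},{"claw":0,"dx":0,"dy":2,"dz":-84,"twist":0.36},{"claw":0,"dx":-12,"dy":1,"dz":-84,"twist":0.36},{"claw":0,"dx":-24,"dy":0,"dz":-84,"twist":0.36},{"claw":0,"dx":-34,"dy":-2,"dz":-84,"twist":0.36}]'
python3 -m pendant '[{"claw":0,"dx":-2,"dy":0,"dz":0,"twist":0},{"claw":0,"dx":-2,"dy":0,"dz":0,"twist":0},{"claw":0,"dx":30,"dy":0,"dz":10,"twist":0},{"claw":0,"dx":30,"dy":0,"dz":50,"twist":0},{"claw":0,"dx":30,"dy":0,"dz":90,"twist":0}]'
python3 - <<'E'
from hold import *
p,D=eyes.snapshot("top");H,S,V=cv2.split(cv2.cvtColor(p,cv2.COLOR_BGR2HSV))
red=((H<5)|(H>172))&(S>150)&(V>90)
try: blob(p,red,(150,165,188,205),.087,"ball")
except Exception as x: print("hidden")
eyes.snapshot("side");place("side","pawl_ball",.087);place("side","pawl_ball",.076)
s=r.get_state();print(s["tool_pos"]*1000)
E
```

```text
clock: 14.3
tool_pos: [0.6121, 0.2512, 0.0726]
eef_rot: [-0.047, 0.999, 0.001, 0.002]
contact_force: [-0.0, 0.1, 0.4]
opening: 0.0
finger_force: 0.0
clock: 14.8
tool_pos: [0.6415, 0.2496, 0.1603]
eef_rot: [-0.047, 0.999, -0.0, -0.001]
contact_force: [-0.0, -0.3, 0.7]
opening: 0.002
finger_force: 0.0
ball 37 world [579.01 249.27] holder [ 87.78 160.15] y range [151.79 166.65] x range [80.61 95.65] rect [ 87.5 160.9] [16.  13.8] 39.1
side pawl_ball 0.58 (317, 144) [0.58 0.26 0.09]
side pawl_ball 0.58 (317, 144) [0.58 0.28 0.08]
[641.83 250.66 161.58]
```

```bash
python3 -m pendant '[{"claw":0.45,"dx":-50,"dy":-3,"dz":0,"twist":-0.12},{"claw":0.45,"dx":-98,"dy":-7,"dz":0,"twist":-0.24},{"claw":0.45,"dx":-145,"dy":-10,"dz":0,"twist":-0.335},{"claw":0.45,"dx":-151,"dy":-10,"dz":0,"twist":-0.335},{"claw":0.45,"dx":-151,"dy":-10,"dz":0,"twist":-0.335},{"claw":0.45,"dx":-151,"dy":-10,"dz":0,"twist":-0.335}]'
python3 -c "
from h import *
s=r.get_state();e=s['eef_rot'];print(s['tool_pos'],2*np.degrees(np.arctan2(e[1],e[0]))-90)"
```

```text
clock: 15.6
tool_pos: [0.4913, 0.2405, 0.1596]
eef_rot: [0.119, 0.993, 0.0, 0.001]
contact_force: [0.2, -0.5, 0.3]
opening: 0.453
finger_force: 0.0
[0.49127912 0.24052947 0.15963298] 76.35301071460248
```

```bash
python3 -m pendant '[{"claw":0.45,"dx":-1,"dy":0,"dz":-45,"twist":0},{"claw":0.45,"dx":-1,"dy":0,"dz":-80,"twist":0},{"claw":0.45,"dx":-1,"dy":0,"dz":-95,"twist":0},{"claw":0.1,"dx":-1,"dy":0,"dz":-95,"twist":0},{"claw":0.1,"dx":-1,"dy":0,"dz":-95,"twist":0},{"claw":0.1,"dx":-1,"dy":0,"dz":-95,"twist":0},{"claw":0.1,"dx":-1,"dy":0,"dz":-95,"twist":0}]' 20
python3 -m pendant '[{"claw":0.1,"dx":0,"dy":0,"dz":0,"twist":-0.1},{"claw":0.1,"dx":0,"dy":0,"dz":0,"twist":-0.2},{"claw":0.1,"dx":0,"dy":0,"dz":0,"twist":-0.3},{"claw":0.1,"dx":0,"dy":0,"dz":0,"twist":-0.3},{"claw":0.1,"dx":0,"dy":0,"dz":0,"twist":-0.45},{"claw":0.1,"dx":0,"dy":0,"dz":0,"twist":-0.6},{"claw":0.1,"dx":0,"dy":0,"dz":0,"twist":-0.75},{"claw":0.1,"dx":0,"dy":0,"dz":0,"twist":-0.75}]'
python3 -c "
from h import *
s=r.get_state();e=s['eef_rot'];print(s['moment'],2*np.degrees(np.arctan2(e[1],e[0]))-90)"
```

```text
clock: 16.3
tool_pos: [0.4902, 0.2409, 0.0658]
eef_rot: [0.119, 0.993, 0.001, 0.001]
contact_force: [1.5, 1.0, -3.8]
opening: 0.203
finger_force: 20.0
clock: 17.1
tool_pos: [0.4901, 0.2408, 0.0658]
eef_rot: [0.474, 0.881, 0.001, 0.001]
contact_force: [3.1, 0.4, 0.2]
opening: 0.204
finger_force: 20.0
[-0.11393654 -0.4983902  -0.06175628] 33.474567967431526
```

```bash
python3 -m pendant '[{"claw":0.1,"dx":0,"dy":0,"dz":0,"twist":-0.12},{"claw":0.1,"dx":0,"dy":0,"dz":0,"twist":-0.24},{"claw":0.1,"dx":0,"dy":0,"dz":0,"twist":-0.36},{"claw":0.1,"dx":0,"dy":0,"dz":0,"twist":-0.5},{"claw":0.1,"dx":0,"dy":0,"dz":0,"twist":-0.5}]'
python3 -c "
from h import *
s=r.get_state();e=s['eef_rot'];print(s['moment'],2*np.degrees(np.arctan2(e[1],e[0]))-90)"
python3 -m pendant '[{"claw":0.1,"dx":0,"dy":0,"dz":0,"twist":-0.12},{"claw":0.1,"dx":0,"dy":0,"dz":0,"twist":-0.24},{"claw":0.1,"dx":0,"dy":0,"dz":0,"twist":-0.36},{"claw":0.1,"dx":0,"dy":0,"dz":0,"twist":-0.46},{"claw":0.1,"dx":0,"dy":0,"dz":0,"twist":-0.54},{"claw":0.1,"dx":0,"dy":0,"dz":0,"twist":-0.57},{"claw":0.1,"dx":0,"dy":0,"dz":0,"twist":-0.57}]'
python3 -c "
from h import *
s=r.get_state();e=s['eef_rot'];print(s['moment'],2*np.degrees(np.arctan2(e[1],e[0]))-90)"
```

```text
clock: 17.6
tool_pos: [0.49, 0.2408, 0.0657]
eef_rot: [0.676, 0.737, 0.001, 0.001]
contact_force: [3.8, 0.4, 3.2]
opening: 0.202
finger_force: 20.0
[-0.11515101 -0.63832789  0.02905716] 4.967618325045038
clock: 18.3
tool_pos: [0.4898, 0.2407, 0.0657]
eef_rot: [0.855, 0.518, 0.001, 0.0]
contact_force: [3.2, -0.4, 6.5]
opening: 0.2
finger_force: 20.0
[-0.09916366 -0.51887832  0.04261771] -27.625757724900204
```

```bash
python3 -m pendant '[{"claw":0.45,"dx":0,"dy":0,"dz":0,"twist":0},{"claw":0.45,"dx":0,"dy":0,"dz":0,"twist":0},{"claw":0.45,"dx":0,"dy":0,"dz":0,"twist":0},{"claw":0.45,"dx":0,"dy":0,"dz":45,"twist":0},{"claw":0.45,"dx":0,"dy":0,"dz":95,"twist":0},{"claw":0.45,"dx":-20,"dy":45,"dz":110,"twist":0},{"claw":0.45,"dx":-40,"dy":90,"dz":110,"twist":0},{"claw":0.45,"dx":-60,"dy":135,"dz":110,"twist":0}]'
python3 -m pendant '[{"claw":0.45,"dx":-30,"dy":40,"dz":20,"twist":0.1},{"claw":0.45,"dx":-60,"dy":80,"dz":40,"twist":0.2},{"claw":0.45,"dx":-80,"dy":120,"dz":40,"twist":0.3},{"claw":0.45,"dx":-80,"dy":120,"dz":40,"twist":0.3}]'
python3 - <<'E'
from hold import *
p,D,V=look()
b,_=eyes.snapshot("side")
blob(p,(V<75),(228,196,272,246),.047,"stone")
a=cv2.resize(p[180:260,150:290],(700,400),interpolation=3);cv2.imwrite("pics/end.png",a)
cv2.imwrite("pics/ends.png",cv2.resize(b[130:210,270:350],(600,600),interpolation=3))
E
```

```text
clock: 19.1
tool_pos: [0.4276, 0.3766, 0.1756]
eef_rot: [0.857, 0.516, 0.0, -0.0]
contact_force: [0.6, 0.7, -0.4]
opening: 0.449
finger_force: 0.0
clock: 19.5
tool_pos: [0.3417, 0.503, 0.2148]
eef_rot: [0.765, 0.644, 0.0, -0.003]
contact_force: [-0.7, 0.8, -1.4]
opening: 0.451
finger_force: 0.0
knob 112 world [492.87 239.4 ] holder [  1.07 159.36] y range [135.77 178.28] x range [-15.52  14.01] rect [ -0.3 157.3] [48.4 16.4] 63.1
ball 36 world [576.18 250.47] holder [ 85.09 161.64] y range [153.78 168.96] x range [78.74 91.66] rect [ 85.1 161.4] [15.1 12.5] 83.5
pad 91 world [500.3  148.71] holder [-1.04 68.4 ] y range [62.76 73.82] x range [-28.31  26.13] rect [-0.3 68.7] [56.9 13.1] 5.1
fence 195 world [515.69  11.47] holder [ -0.12 -69.7 ] y range [-78.01 -61.17] x range [-41.51  40.96] rect [ -0.3 -69.7] [84.7 17.9] 0.0
stone 1185 world [507.41  71.99] holder [-2.   -8.65] y range [-59.47  42.75] x range [-36.26  33.24] rect [-1.6 -7.4] [108.4  72.8] 89.8
```

View pics/end.png

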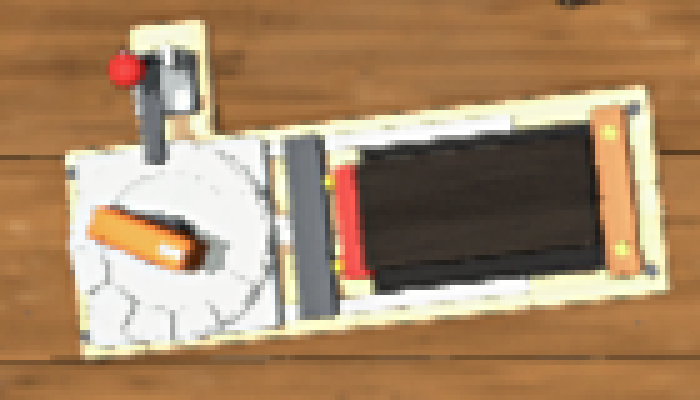

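View pics/ends.png

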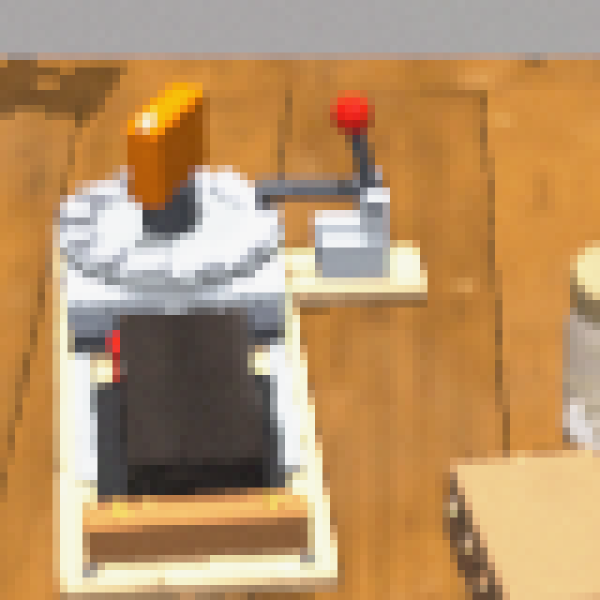

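The crops show the pawl nose on the wheel and the box against the fence at (600,195), with the pad on its far end and the pins mostly hidden. After release the bar fell back about 0.12 rad, to the click at about 2.07. I check the box's alignment in the picture already taken.

```bash
python3 - <<'E'
from hold import *
p,D=eyes.snapshot("top")
v,u=np.mgrid[195:246,226:275];P=np.array([atd("top",a,b,D[b,a]) for a,b in zip(u.ravel(),v.ravel())])
q=(P[:,:2]*1000-B)@np.stack([X,Y],1);m=(P[:,2]>.037)&(P[:,2]<.06)&(abs(q[:,0])<45)&(q[:,1]<66)
print(m.sum(),cv2.minAreaRect(q[m].astype(np.float32)),np.median(P[m,2]),np.percentile(q[m],[1,99],axis=0))
for y in range(-55,60,15):
    k=m&(abs(q[:,1]-y)<7);print(y,q[k,0].mean().round(1),P[k,2].mean().round(4))
print(r.get_state()["clock"])
E
```

```text
945 ((2.068218231201172, -4.477024078369141), (111.63397216796875, 56.03596496582031), 89.93156433105469) 0.04582385975996739 [[-25.47 -59.42]
 [ 29.51  49.24]]
-55 1.7 0.0453
-40 2.0 0.0459
-25 2.2 0.0457
-10 1.7 0.0457
5 1.3 0.0458
20 2.6 0.0456
35 2.2 0.046
50 -1.4 0.0453
19.65
```

```bash
python3 -c "
from h import *
print(r.finish_job())"
```

```text
the job is handed in; nothing more can be done
None
```

I handed the job in at about 20 s with the box flat, in line and against the fence, held by the pawl at the 2.07 click; that puts the pad back about 4.6 mm, worked out from the knob click and the camera view rather than measured directly.

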